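# Clamp a silver strip in the disc cutter with the T-wrench

### The job

Clamp the silver strip in the disc cutter: lift the T-handled wrench up and off its hook on the tool rack, fit its square socket fully down over the square head of the cutter's clamp screw, feeling for the square by turning it, and turn the screw clockwise (seen from above) until it comes up tight. Let go and leave the wrench standing upright on the screw; do not drop or tip it, and leave the hammer, mallet, bowl and punch block where they are.

Things in the scene. Friction and masses are not known exactly. Their poses are not given: they have to be found in the camera images.
- wrench: Steel T-handled wrench, 0.3-0.5 kg, hung upright on one of the rack's hooks, T-bar across the prongs, shank between. Origin: centre of the open socket mouth at its lower end; z up the shank, y along the T-bar. Square socket 20 mm across flats (faces along x, y), 28 mm outside, 18 mm deep. Shank 16 mm thick. T-bar 12 mm thick, 117 mm long, axis 105 mm above the origin.
- wrench_hub (a point): Point to grip on the wrench's hub, on its axis 119 mm above the socket mouth, axes as the wrench. The hub is 22 x 22 mm, flat sides facing x and y, from 97 to 131 mm above the mouth; the T-bar leaves it on the y sides, so close on the two x faces (22 mm apart) from above.
- rack: Oak tool rack, fixed; origin on the bench between its feet, front towards -x. Rail along y, 430 mm long, front face at x +17 mm, top 227 mm up; posts 230 mm tall at y +-200. Hooks at y -125, 0, +125 mm: two level 10 mm prongs 40 mm apart, axis 210 mm up, running from the rail to x -90 mm, with tips turned up to 239 mm. Tools come off by lifting over 25 mm, then drawing out over the tips to -x.
- screw (a point): Top of the washer under the clamp screw's head, on the screw's axis, 66 mm above the bench; axes as the cutter, not the screw. On it stands the brass square head, 18 mm across flats, 14 mm tall, its top 3 mm a round cone (14 mm across at the top) that helps centre the socket. The turn of the head is not reported: feel for it (or look).
- cutter: Disc cutter, fixed: 130 x 100 mm wood block, steel die block and guide plate, silver strip in the slot between, square-headed clamp screw in the middle. A socket over 6 degrees out of line with the square (repeats each 90) rests on its corners 11 mm above the washer; in line it drops to the washer.
- hammer: Chasing hammer, 215 mm long, steel head about 90 mm, hanging head-up on another hook of the rack. Origin at the lower end of its handle. To be left hanging.
- mallet: Wooden mallet, 236 mm long, head 44 x 80 x 46 mm, hanging head-up on the remaining hook of the rack. Origin at the lower end of its handle. To be left hanging.
- bowl: Brass bowl, 96 mm across, 34 mm tall, standing on the bench. Origin at the centre of its underside. To be left alone.
- punches: Round wooden block, 72 mm across and 50 mm tall, with seven steel punches standing in it up to 102 mm above the bench. Origin at the centre of its underside. To be left alone.
- screw_head (a point): Centre of the top of the clamp screw's head, 14 mm above the point screw; axes as the cutter, not the screw. The clamp screw is stiff (0.12 N m; light rubbing does not turn it). From its start it turns clockwise by less than a fifth of a turn, then stops firmly: that is tight (0.4 N m on the wrench is plenty). Socket play on the square is 7 degrees either way.
Things that resemble listed ones, but are neither listed nor needed, are in the scene too. What is shaped like the cutter but orange is not meant. What is shaped like the wrench but purple or red is not meant.

How it is judged:
By the outcome, as a careful person would: the job done as asked, in the order asked, and still so for the second after the job is handed in, with the robot touching nothing.
It also fails if it takes over 72 s, if anything falls off the work surface, if the arm or the gripper's body presses on something with over 40 N, if the wrist force passes 120 N, or if a joint passes its speed limit or range.

### The arm

A 6-joint arm with a two-finger parallel gripper is mounted at the origin on the work surface. World frame = base frame: x ahead of the robot, y to its left, z up, the work surface at z = 0. Lengths are in m, angles in degrees, forces in N, time in s.
With the tool pointing down it reaches from about 0.4 to 0.825 m from the base axis. Payload 7 kg.
Tool frame: the origin (TCP) lies at the centre of the arm's flange, where the gripper is bolted on; the fingertips stand 178 mm ahead of it and the grasp point (between the pads) lies 159 mm ahead of it; z points along the fingers, y is the line along which they close (so a half turn about z gives the same grasp; the last joint's range is limited). The gripper opens to 88 mm and grips with 3 to 60 N. Pads are 19 mm wide; open, the fingers measure 130 mm over their backs; the gripper's body (78 mm by 193 mm) begins 47 mm behind the grasp point.
Start: joints at [93.054, 20.546, 0.682, 0, -70.136, -16.507], TCP at [0.157, 0.656, 0.405] pointing down, gripper open.
Joint ranges: [-176.03, 176.03], [-82.01, 121.73], [-58.28, 71.71], [-173.87, 95.51], [-174.79, -0.11], [-173.66, 173.66]. Speed limits (degrees/s): [136.94, 136.94, 172.46, 180, 180, 180].

### API

Orientations are given as [roll, pitch, yaw] about the fixed x, y, z axes, in that order (R = Rz(yaw) Ry(pitch) Rx(roll)).
In Python, from plant import telemetry, snapshot, workorder, nets gives the robot as it stands.
- The arm moves only by the shell command python3 -m creep 'ROWS'. ROWS is JSON, a list that holds one entry, the list of rows, each a list of 5 numbers: the shift along the tool's x, y, z normalised to -1 to 1, where 1 is 0.2 m, then the turn about the tool's z normalised to -1 to 1, where 1 is pi/2 rad, then the opening, from 0 (shut) to 1 (fully open). In form: [[[x, y, z, spin, hand], ...]]. A call has 1 to 8 rows; each row shifts and turns the commanded pose from where the row before left it, along the tool's axes as they then stand; what a row does not reach is not made up. A row lasts 1/12 s, in which the tool goes at most 41.7 mm and 7.16 degrees, less where a joint would pass 70% of its speed; a pose out of reach is approached as far as the arm can. A call with a number of a shift or a turn outside -1 to 1 is refused whole. A call with a gripper value outside its range is refused whole. The fingers move at their own pace and stop on an object; the grip force is fixed at half the most. Time passes only in rows, so rows that do not move let the fingers close. It gives the time, the measured TCP pose, the force, the opening and the grip force at its end, in the units of the state.
- telemetry.get_obs(): the state, without advancing time (a new reading comes with each control period).
- snapshot(name): name is "side" or "top" or "wrist"; returns a dict with "frame" (420x560x3 uint8, red, green, blue), "fx", "fy", "cx", "cy" (pixels), "k1" (the pictures are not rectified: a ray, as slopes to the right and down, at radius r is drawn at 1 + k1 r^2 times it, then the intrinsics apply), "rvec" (rotation vector, rad) and "tvec" (3), from world to camera coordinates, as OpenCV has them; the wrist camera has in their place "mount" (4x4, takes a point from camera to tool coordinates, whose origin is the TCP and whose axes are the flange's). Camera axes: x right, y down, z forward; pixel columns grow to the right and rows downward; lengths in m; the calibration is good to about 2 mm. A picture is of the moment at which its call begins: read the wrist's pose just before it. There is no depth.
- workorder.close_job(): hands the job in; it is judged then, once.
Trained networks look in a picture, given as the dict that the camera call returned (one of the last four; its "shot" number tells which), for a name from the list of things; names that differ only in an ending like _2 or _b are one class to them, and where a whole thing is asked for, a point or a joint stands for the part that bears it (a point fixed in the world has none). Each returns a list of dicts, best first, with "confidence" (0 to 1); they miss things now and then, are a little off and sometimes report something else, mostly with a low value. They report only what shows in the picture. A call takes as long as a camera call. They do not tell look-alikes from the thing itself.
- nets.find_in(picture, query): "uv" ([column, row] in pixels, amid what is visible of it).
- nets.masks_of(picture, query): "region" (420x560 bool, what is visible of it) and "uv" ([column, row] in pixels, amid what is visible of it).
- nets.landmark_of(picture, query): "uv" ([column, row] in pixels: a listed point, or the origin of a listed thing).
The state is a dict: "clock": time; "joint_pos": joint angles; "qvel": joint speeds; "tau": joint torques, N m; "tool_pos": TCP position; "orientation": TCP orientation; "force": force on the tool from outside, world axes, zero at the start; "moment": the same for the moment, N m; "opening": finger opening in m; "gripper_force": force on a finger pad.
Only numpy, scipy, OpenCV 4.12 (cv2) and the standard library are available. Lean on these libraries where they do the work, as an engineer would, in place of code of your own. Each camera call takes 0.05 s, during which the arm holds its last target. There are 200 camera calls.

## Working session

There is one attempt and no reset: what is moved stays moved. The work goes in short steps, Python scripts to look and compute and a shell command to move; the robot and the scene stay as the last step left them, time stands still between calls to the robot, and variables do not carry over. Pictures are saved under pics/ and viewed, at most 10 in all, crops included, and the job is handed in when it is done.

```bash
ls; mkdir -p pics
cat > h.py <<'E'
import numpy as np, cv2, json
from scipy.spatial.transform import Rotation as R
from plant import telemetry, snapshot, workorder, nets
def cam(p,obs=None):
    """camera-to-world rotation and centre"""
    if 'mount' in p:
        T=np.eye(4); T[:3,:3]=R.from_euler('xyz',obs['orientation'],degrees=True).as_matrix(); T[:3,3]=obs['tool_pos']
        W=T@np.array(p['mount']); return W[:3,:3],W[:3,3]
    A=cv2.Rodrigues(np.array(p['rvec'],float))[0]; return A.T,-A.T@np.array(p['tvec'],float).ravel()
def ray(p,uv,obs=None):
    d=np.array([(uv[0]-p['cx'])/p['fx'],(uv[1]-p['cy'])/p['fy']]); s=d.copy()
    for _ in range(20): s=d/(1+p['k1']*(s@s))
    A,c=cam(p,obs); v=A@np.array([*s,1]); return c,v/np.linalg.norm(v)
def atz(p,uv,z,obs=None):
    c,v=ray(p,uv,obs); return c+v*(z-c[2])/v[2]
def tri(*cv):
    M=sum(np.eye(3)-np.outer(v,v) for c,v in cv); b=sum((np.eye(3)-np.outer(v,v))@c for c,v in cv)
    x=np.linalg.solve(M,b); return x,[np.linalg.norm(np.cross(x-c,v)) for c,v in cv]
def proj(p,X,obs=None):
    A,c=cam(p,obs); q=A.T@(np.array(X)-c); s=q[:2]/q[2]; s=s*(1+p['k1']*(s@s)); return np.array([s[0]*p['fx']+p['cx'],s[1]*p['fy']+p['cy']])
def save(p,n,crop=None,k=1):
    f=p['frame'][:,:,::-1]
    if crop: f=f[crop[1]:crop[3],crop[0]:crop[2]]
    cv2.imwrite('pics/'+n+'.png',cv2.resize(f,None,fx=k,fy=k,interpolation=cv2.INTER_CUBIC))
E
cat > a.py <<'E'
from h import *
o=telemetry.get_obs(); print(o)
P={n:snapshot(n) for n in('side','top','wrist')}
for n,p in P.items():
    save(p,'a_'+n)
    print(n,'C',cam(p,o)[1].round(3))
    for q in('wrench','wrench_hub','screw','screw_head','cutter','rack','hammer','mallet'):
        print(' ',q,[(np.round(r['uv']).tolist(),round(r['confidence'],2)) for r in nets.landmark_of(p,q)][:4])
import numpy as np
cv2.imwrite('pics/a.png',cv2.resize(np.hstack([P['side']['frame'],P['top']['frame']])[:,:,::-1],(800,300),interpolation=cv2.INTER_AREA))
E
python3 a.py
```

```text
pics
{'clock': 0.0, 'joint_pos': array([ 9.30556667e+01,  2.05913305e+01,  6.33512053e-01, -2.00223621e-02,
       -7.01354757e+01, -1.65076524e+01]), 'qvel': array([ 0.05492382,  0.01482287, -0.03344345,  0.100542  , -0.0263319 ,
       -0.03466631]), 'tau': array([ 1.87737322e-03, -5.82724893e+01,  2.93054867e+01,  6.99725121e+00,
        6.98770760e-03, -1.58933394e-04]), 'tool_pos': array([0.15697299, 0.65629314, 0.40372194]), 'orientation': array([ 1.79905203e+02, -8.46506067e-03, -1.34587976e+01]), 'force': array([-0.12785875,  0.02039498, -0.03543884]), 'moment': array([-0.01124494,  0.01301133,  0.055387  ]), 'gripper_force': 0.0, 'opening': 0.08745805630478476}
side C [0.484 0.601 0.764]
  wrench [([255.0, 345.0], 0.79), ([176.0, 359.0], 0.79)]
  wrench_hub [([253.0, 306.0], 0.91), ([335.0, 399.0], 0.76), ([162.0, 321.0], 0.61)]
  screw [([330.0, 157.0], 0.86)]
  screw_head [([334.0, 152.0], 0.76), ([271.0, 200.0], 0.66)]
  cutter [([275.0, 218.0], 0.86), ([330.0, 170.0], 0.65)]
  rack [([255.0, 343.0], 0.64), ([273.0, 199.0], 0.6), ([208.0, 230.0], 0.24), ([275.0, 203.0], 0.2)]
  hammer [([262.0, 320.0], 0.58), ([272.0, 218.0], 0.25)]
  mallet []
top C [ 0.323 -0.155  1.45 ]
  wrench [([167.0, 198.0], 0.53), ([192.0, 150.0], 0.53)]
  wrench_hub [([126.0, 247.0], 0.78), ([181.0, 140.0], 0.65), ([156.0, 192.0], 0.56), ([343.0, 209.0], 0.16)]
  screw [([445.0, 279.0], 0.96), ([343.0, 207.0], 0.74)]
  screw_head [([444.0, 280.0], 0.82), ([344.0, 208.0], 0.63), ([214.0, 204.0], 0.61)]
  cutter [([438.0, 278.0], 0.92), ([336.0, 213.0], 0.86)]
  rack []
  hammer [([218.0, 202.0], 0.69)]
  mallet [([261.0, 207.0], 0.86), ([250.0, 251.0], 0.3)]
wrist C [0.221 0.641 0.385]
  wrench []
  wrench_hub []
  screw []
  screw_head []
  cutter []
  rack []
  hammer []
  mallet []
```

View pics/a_side.png

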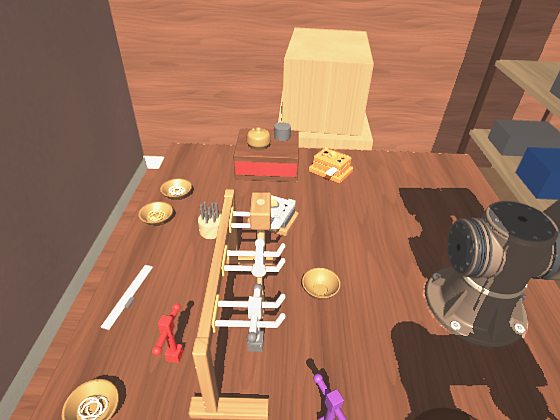

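View pics/a_top.png

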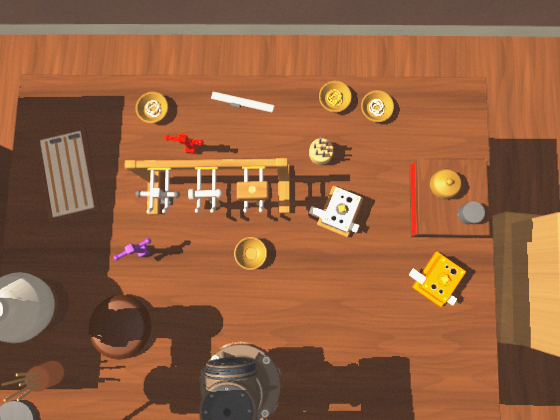

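The silver cutter is at about (271,200) in side and (343,208) in top. The grey wrench hangs on the hook nearest the camera in side, hub at (253,306), and on the left hook in top at (156,192). The hammer is in the middle and the mallet to the right. The orange cutter and the purple and red wrenches are decoys.

```bash
cat > b.py <<'E'
from h import *
s=snapshot('side');t=snapshot('top')
print('hub',tri(ray(s,(253,306)),ray(t,(156,192))), atz(t,(156,192),.235),atz(s,(253,306),.235))
print('head',tri(ray(s,(271,200)),ray(t,(344,208))), atz(t,(343.5,208),.08),atz(s,(271,200),.08))
for n,p in(('s',s),('t',t)):
  for q in('wrench','hammer','mallet','cutter'):
    for r in nets.masks_of(p,q)[:3]:
      ys,xs=np.nonzero(r['region']); print(n,q,np.round(r['uv']),round(r['confidence'],2),xs.min(),xs.max(),ys.min(),ys.max())
save(t,'b_top',(110,140,380,250),2.9)
E
python3 b.py
```

```text
hub (array([0.52832806, 0.2078891 , 0.23336231]), [np.float64(0.0006213390863306381), np.float64(0.0006213390863305991)]) [0.52742507 0.20742247 0.235     ] [0.52880911 0.20898922 0.235     ]
head (array([ 0.51891854, -0.29592076,  0.07327355]), [np.float64(0.003964588198845313), np.float64(0.003964588198845377)]) [ 0.51396865 -0.29347029  0.08      ] [ 0.52248364 -0.28818765  0.08      ]
s wrench [253. 321.] 0.88 246 263 284 350
s wrench [328. 401.] 0.73 313 346 373 419
s wrench [170. 341.] 0.68 153 181 303 361
s hammer [258. 267.] 0.68 251 265 239 319
s mallet [260. 214.] 0.63 249 269 193 262
s mallet [252. 319.] 0.48 247 263 284 350
s cutter [283. 213.] 0.93 247 298 197 236
s cutter [331. 167.] 0.75 310 351 149 182
t wrench [138. 248.] 0.92 113 150 237 259
t wrench [157. 194.] 0.55 135 179 188 204
t wrench [188. 142.] 0.52 165 202 134 152
t hammer [204. 195.] 0.69 188 221 189 206
t mallet [251. 192.] 0.73 236 268 181 204
t cutter [440. 278.] 0.95 410 464 252 305
t cutter [338. 213.] 0.82 310 361 186 235
```

View pics/b_top.png

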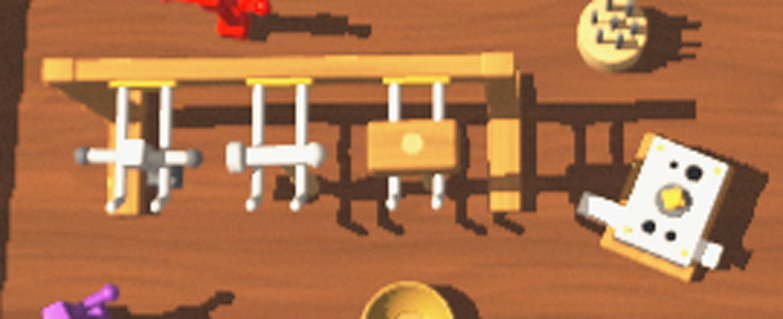

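```bash
python3 -m creep '[[[0,0,-0.05,0.0773,1],[0,0,-0.05,0.0773,1],[0,0,-0.05,0.0773,1],[0,0,-0.05,0.0773,1],[0,0,-0.05,0.0773,1],[0,0,-0.05,0.0773,1],[0,0,-0.05,0.0773,1],[0,0,-0.05,0.0773,1]]]'
python3 -m creep '[[[0,0,-0.05,0.0773,1],[0,0,-0.05,0.0773,1],[0,0,-0.05,0.0773,1],[0.15,-0.124,0,0,1],[0.15,-0.124,0,0,1],[0.15,-0.124,0,0,1],[0.15,-0.124,0,0,1],[0.15,-0.124,0,0,1]]]'
python3 -m creep '[[[0.15,-0.124,0,0,1],[0.15,-0.124,0,0,1],[0.15,-0.124,0,0,1],[0.15,-0.124,0,0,1],[0.15,-0.124,0,0,1],[0.15,-0.124,0,0,1],[0.15,-0.124,0,0,1],[0.15,-0.124,0,0,1]]]'
python3 -m creep '[[[0.15,-0.124,0,0,1],[0.15,-0.124,0,0,1],[0,0,0,0,1]]]'
cat > c.py <<'E'
from h import *
import sys
o=telemetry.get_obs(); p=snapshot('wrist'); save(p,sys.argv[1])
print(o['clock'],o['tool_pos'],o['orientation'],'cam',cam(p,o)[1],cam(p,o)[0][:,2],p['fx'])
for q,z in(('wrench_hub',.235),('wrench',.116),('screw_head',.08),('screw',.066)):
    for r in nets.landmark_of(p,q)[:2]: print(q,np.round(r['uv']),round(r['confidence'],2),atz(p,r['uv'],z,o))
E
python3 c.py c1
python3 - <<'E'
import sys; sys.path.insert(0,'.')
from h import *
t=snapshot('top')
f=lambda u,v:(110+u/2.9,140+v/2.9)
a,b=atz(t,f(43,60),.227),atz(t,f(513,54),.227);d=a-b;print('rail',a,b,np.degrees(np.arctan2(-d[0],d[1])))
E
```

```text
clock: 2.52
tool_pos: [0.1571, 0.6564, 0.4852]
orientation: [-180.0, 0.0, -69.5]
force: [0.5, -0.2, 0.0]
opening: 0.0874
gripper_force: 0.0
clock: 3.18
tool_pos: [0.2818, 0.5049, 0.5148]
orientation: [-180.0, 0.0, -89.9]
force: [0.2, 1.0, -0.9]
opening: 0.0876
gripper_force: 0.0
clock: 3.85
tool_pos: [0.4803, 0.2647, 0.5151]
orientation: [-180.0, 0.0, -90.0]
force: [0.0, 0.7, -0.3]
opening: 0.0877
gripper_force: 0.0
clock: 4.1
tool_pos: [0.532, 0.2023, 0.5144]
orientation: [-180.0, -0.1, -90.2]
force: [-0.4, 0.0, 0.4]
opening: 0.0874
gripper_force: 0.0
4.1 [0.53202026 0.20225014 0.51440533] [-1.79995702e+02 -8.61693050e-02 -9.02322065e+01] cam [0.53185455 0.13610695 0.49552951] [-3.70852664e-05  2.46433294e-01 -9.69159755e-01] 289.76915595939397
wrench_hub [287. 217.] 0.81 [0.52494899 0.20851075 0.235     ]
wrench_hub [150. 166.] 0.63 [0.64778019 0.16068708 0.235     ]
wrench [284. 191.] 0.86 [0.52480016 0.20531946 0.116     ]
wrench [178. 158.] 0.85 [0.66259644 0.16198659 0.116     ]
rail [0.61160042 0.29765448 0.227     ] [ 0.62196047 -0.13083444  0.227     ] 1.3850342693298083
```

View pics/c1.png

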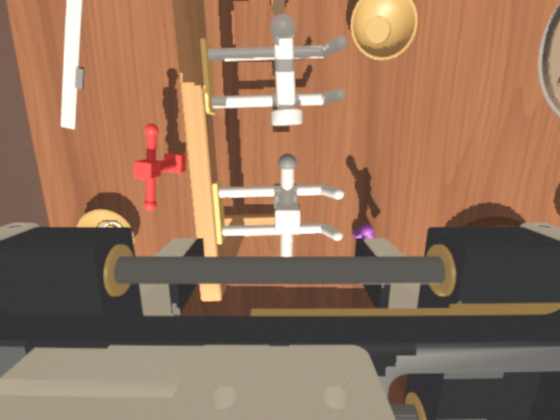

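The wrench's T-bar runs from (288,160) to (287,258) with its hub near (287,215), between the hook's prongs, matching the other views. The red one at (150,168) lies behind the rack.

```bash
python3 -m creep '[[[-0.025,0.03,0,-0.0156,0.6],[0,0,0.1,0,0.6],[0,0,0.1,0,0.6],[0,0,0.1,0,0.6],[0,0,0.05,0,0.6],[0,0,0,0,0.6],[0,0,0,0,0.6]]]'
cat > d.py <<'E'
from h import *
import sys
o=telemetry.get_obs(); p=snapshot('wrist'); save(p,sys.argv[1],(120,80,460,335),2.2)
s=snapshot('side'); 
print(o['clock'],o['tool_pos'],o['orientation'])
for q,z in(('wrench_hub',.235),('wrench',.116)):
    for r in nets.landmark_of(p,q)[:2]: print(q,np.round(r['uv']),round(r['confidence'],2),atz(p,r['uv'],z,o))
E
python3 d.py d1
```

```text
clock: 4.98
tool_pos: [0.5229, 0.2123, 0.4451]
orientation: [-180.0, -0.0, -88.5]
force: [-0.3, 0.1, 1.0]
opening: 0.0533
gripper_force: 0.0
4.9833 [0.52292989 0.21227086 0.44510898] [-1.79995157e+02 -2.93303588e-02 -8.84739906e+01]
wrench_hub [276. 228.] 0.78 [0.52524068 0.20712544 0.235     ]
wrench_hub [111. 160.] 0.71 [0.63448219 0.16388461 0.235     ]
wrench [279. 194.] 0.77 [0.52317379 0.20655074 0.116     ]
wrench [155. 150.] 0.67 [0.65506878 0.16265047 0.116     ]
```

View pics/d1.png

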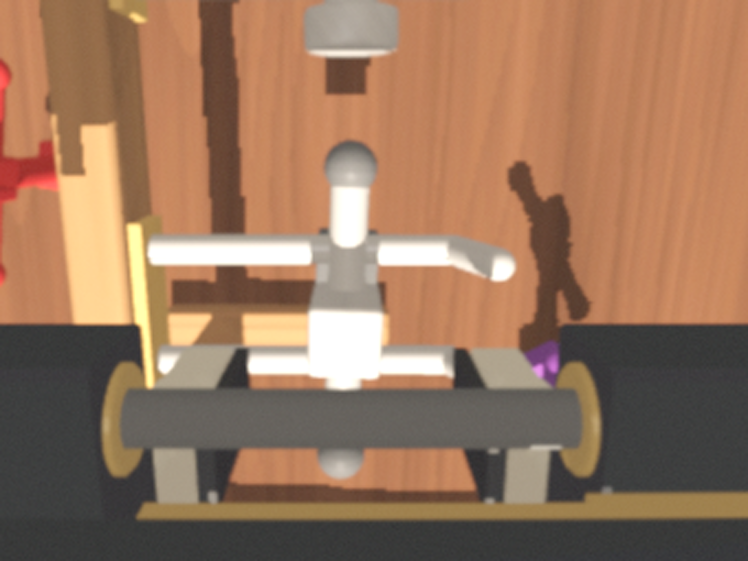

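The hub's top face is at about (345,335) in the crop, i.e. (277,232) in the full picture. It lies between the fingers along their closing line and needs about 5 mm less y.

```bash
python3 -c "
from h import *
o=telemetry.get_obs(); p=snapshot('wrist'); print(atz(p,(276.8,232),.247,o),o['tool_pos'])"
python3 -m creep '[[[0.025,-0.01,0,0,0.6],[0,0,0.075,0,0.6],[0,0,0.075,0,0.6],[0,0,0.075,0,0.6],[0,0,0,0,0.6],[0,0,0,0,0.6]]]'
```

```text
[0.5253322  0.20655799 0.247     ] [0.52338116 0.2118576  0.4459996 ]
clock: 5.73
tool_pos: [0.5255, 0.2063, 0.3996]
orientation: [180.0, -0.1, -88.6]
force: [1.0, 0.2, -0.4]
opening: 0.0525
gripper_force: 0.0
```

Aligned; close and lift.

```bash
python3 -m creep '[[[0,0,0,0,0],[0,0,0,0,0],[0,0,0,0,0],[0,0,0,0,0],[0,0,0,0,0],[0,0,0,0,0],[0,0,0,0,0],[0,0,0,0,0]]]'
python3 -m creep '[[[0,0,-0.02,0,0],[0,0,-0.04,0,0],[0,0,-0.06,0,0],[0,0,-0.06,0,0],[0,0,-0.06,0,0],[0,0,-0.03,0,0],[0,0,0,0,0],[0,0,0,0,0]]]'
python3 -c "
from h import *
o=telemetry.get_obs();print(o['tool_pos'],o['force'],o['gripper_force'])
p=snapshot('side');q=snapshot('wrist')
cv2.imwrite('pics/e.png',np.hstack([p['frame'][150:400,120:440],q['frame'][60:310,120:440]])[:,:,::-1])"
```

```text
clock: 6.4
tool_pos: [0.5254, 0.2067, 0.4]
orientation: [-180.0, 0.0, -88.6]
force: [-1.2, -0.1, 3.1]
opening: 0.022
gripper_force: 29.9
clock: 7.07
tool_pos: [0.5252, 0.2066, 0.4535]
orientation: [180.0, 0.0, -88.6]
force: [-0.5, 0.3, -4.5]
opening: 0.022
gripper_force: 29.9
[0.52517768 0.20660139 0.45348023] [-0.54641876  0.32804072 -4.5350839 ] 29.86358731985092
```

View pics/e.png

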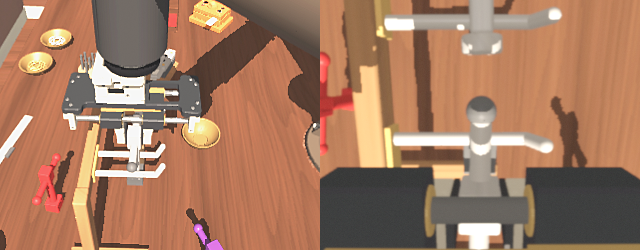

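Side crop: the wrench is held upright with its bar clear above the prongs, and the hammer and mallet are undisturbed. Drawing it out, then across to short of the cutter.

```bash
python3 -m creep '[[[0,0.06,0,0,0],[0,0.1,0,0,0],[0,0.12,0,0,0],[0,0.12,0,0,0],[0,0.08,0,0,0],[0,0.04,0,0,0],[0,0,0,0,0]]]'
python3 -m creep '[[[0.08,0,0,0,0],[0.14,0,0,0,0],[0.15,0,0,0,0],[0.15,0,0,0,0],[0.15,0,0,0,0],[0.15,0,0,0,0],[0.15,0,0,0,0],[0.15,0,0,0,0]]]'
python3 -m creep '[[[0.15,0,0,0,0],[0.15,0,0,0,0],[0.15,0,0,0,0],[0.15,-0.04,0,0,0],[0.15,-0.1,0,0,0],[0.1,-0.12,0,0,0],[0.05,-0.12,0,0,0],[0,-0.06,0,0,0]]]'
python3 -m creep '[[[0,0,0,0,0],[0,0,0,0,0],[0,0,0,0,0]]]'
python3 c.py f1
```

```text
clock: 7.75
tool_pos: [0.4196, 0.2036, 0.4537]
orientation: [180.0, 0.0, -88.5]
force: [-1.0, 0.6, -3.9]
opening: 0.0217
gripper_force: 29.9
clock: 8.42
tool_pos: [0.427, -0.0214, 0.4536]
orientation: [-180.0, -0.0, -88.6]
force: [0.1, -1.2, -3.6]
opening: 0.0214
gripper_force: 30.0
clock: 9.08
tool_pos: [0.522, -0.2002, 0.4523]
orientation: [179.9, -0.0, -88.7]
force: [-0.1, -0.8, -3.5]
opening: 0.0215
gripper_force: 30.0
clock: 9.33
tool_pos: [0.5192, -0.1975, 0.4531]
orientation: [179.9, 0.0, -88.6]
force: [-0.3, 0.4, -3.1]
opening: 0.0216
gripper_force: 30.0
9.3333 [ 0.51918687 -0.19748523  0.45308829] [ 1.79924454e+02  9.90794039e-03 -8.85710124e+01] cam [ 0.52090744 -0.26357573  0.43410175] [-0.0085373   0.24795139 -0.96873486] 289.76915595939397
wrench_hub [279. 262.] 0.97 [ 0.51806822 -0.17272532  0.235     ]
wrench [282. 209.] 0.78 [ 0.51540124 -0.18354802  0.116     ]
screw_head [288. 116.] 0.64 [ 0.51033899 -0.28664557  0.08      ]
screw [286. 116.] 0.64 [ 0.51294889 -0.28736455  0.066     ]
screw [283. 117.] 0.27 [ 0.51645551 -0.28692743  0.066     ]
```

View pics/f1.png

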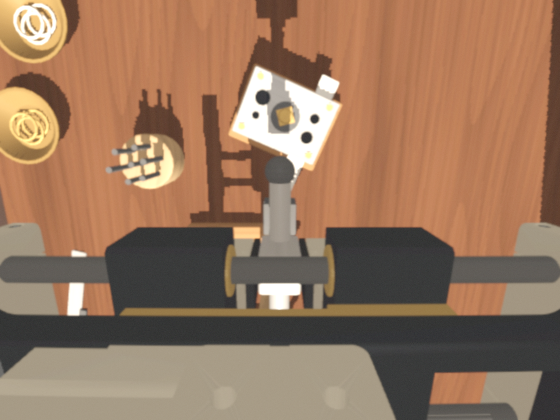

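The screw's brass head shows at (286,116) on the silver cutter, with the held wrench clear of it. I'll rectify the plane of the head top to read its turn.

```bash
cat > g.py <<'E'
from h import *
import sys
o=telemetry.get_obs(); p=snapshot('wrist')
X0=np.array([.513,-.289]); n=480; k=12000 # px per m; image up=+x, left=+y
W=np.zeros((n,n,2),np.float32); z=.077
A,c=cam(p,o)
j,i=np.meshgrid(np.arange(n),np.arange(n))
Q=np.stack([X0[0]+(n/2-i)/k,X0[1]+(n/2-j)/k,np.full(i.shape,z)],-1)-c
q=Q@A; s=q[...,:2]/q[...,2:]; s=s*(1+p['k1']*(s**2).sum(-1,keepdims=True))
im=cv2.remap(p['frame'],(s[...,0]*p['fx']+p['cx']).astype(np.float32),(s[...,1]*p['fy']+p['cy']).astype(np.float32),cv2.INTER_CUBIC)
cv2.imwrite('pics/'+sys.argv[1]+'.png',im[:,:,::-1])
hsv=cv2.cvtColor(im,cv2.COLOR_RGB2HSV); m=((hsv[...,1]>90)).astype(np.uint8)
m[np.hypot(i-n/2,j-n/2)>170]=0
cs,_=cv2.findContours(m,0,2); cc=max(cs,key=cv2.contourArea); r=cv2.minAreaRect(cc)
print(r, 'mm',np.array(r[1])/12,'centre',X0[0]+(n/2-r[0][1])/k,X0[1]+(n/2-r[0][0])/k,'yaw mod90',-r[2]%90)
E
python3 g.py g1
```

```text
((220.09132385253906, 232.0485382080078), (241.0123291015625, 233.36221313476562), 72.99205017089844) mm [20.08436076 19.44685109] centre 0.5136626218159993 -0.28734094365437823 yaw mod90 17.007949829101562
```

View pics/g1.png

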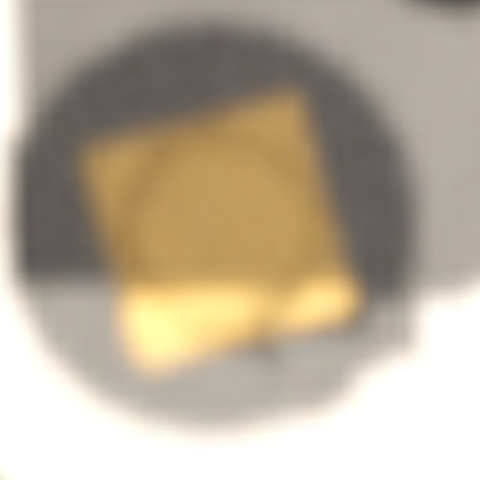

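The square's sides are turned about 16 degrees (counter-clockwise) from the world axes, with its centre near (0.514, -0.288). That agrees with the top view. Moving above it, turned to match.

```bash
python3 -m creep '[[[0.08,0.0075,0,0,0],[0.12,0.0075,0,0,0],[0.12,0.0075,0,0,0],[0.08,0.0075,0,0,0],[0.052,0.0075,0,0,0],[0,0,0,-0.054,0],[0,0,0,-0.054,0],[0,0,0,-0.054,0]]]'
python3 -m creep '[[[0,0,0.08,0,0],[0,0,0.1,0,0],[0,0,0.1,0,0],[0,0,0.07,0,0],[0,0,0,0,0],[0,0,0,0,0],[0,0,0,0,0]]]'
python3 -c "
from h import *
o=telemetry.get_obs();print(o['tool_pos'],o['orientation'],o['force'])
p=snapshot('wrist');q=snapshot('side');t=snapshot('top')
for n,a in(('w',p),('s',q),('t',t)):
  for r in nets.landmark_of(a,'wrench')[:2]+nets.landmark_of(a,'screw_head')[:2]: print(n,np.round(r['uv']),round(r['confidence'],2))
  print(proj(a,[*o['tool_pos'][:2],o['tool_pos'][2]-.283],o),proj(a,[.514,-.288,.08],o))
cv2.imwrite('pics/h1.png',np.hstack([cv2.resize(q['frame'][150:270,210:340],None,fx=3,fy=3),cv2.resize(p['frame'][60:300,160:420],(390,360))])[:,:,::-1])"
```

```text
clock: 10.3
tool_pos: [0.5139, -0.2882, 0.4537]
orientation: [-180.0, 0.0, -73.8]
force: [-0.1, -0.1, -3.7]
opening: 0.0215
gripper_force: 30.0
clock: 10.88
tool_pos: [0.5145, -0.2882, 0.385]
orientation: [-179.9, -0.1, -74.0]
force: [-0.2, 1.6, -2.7]
opening: 0.0217
gripper_force: 30.0
[ 0.51453363 -0.2882083   0.38496327] [-1.79931614e+02 -6.84445131e-02 -7.39687006e+01] [-0.18284498  1.59513541 -2.728832  ]
w [277. 209.] 0.93
w [280. 204.] 0.61
[279.40654179 209.34302277] [279.84930354 204.40882055]
s [176. 356.] 0.9
s [273. 195.] 0.74
s [272. 200.] 0.78
[273.79823739 194.14728581] [273.85875291 200.15542626]
t [141. 249.] 0.68
t [194. 151.] 0.59
t [343. 211.] 0.91
t [443. 280.] 0.84
[342.42325442 206.72102442] [341.59796905 207.96246251]
```

View pics/h1.png

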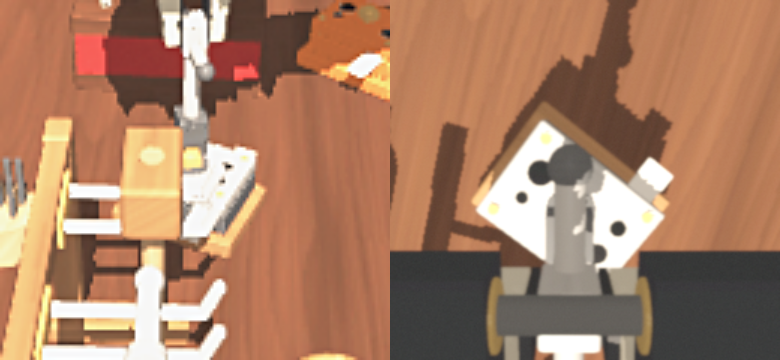

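The socket sits right above the brass head in both crops (side crop about (195,150)). Going down slowly.

```bash
python3 -m creep '[[[0,0,0.03,0,0],[0,0,0.03,0,0],[0,0,0.03,0,0],[0,0,0.02,0,0],[0,0,0.01,0,0],[0,0,0,0,0]]]'
python3 -m creep '[[[0,0,0.01,0,0],[0,0,0.01,0,0],[0,0,0.01,0,0],[0,0,0.01,0,0],[0,0,0,0,0],[0,0,0,0,0]]]'
```

```text
clock: 11.83
tool_pos: [0.5143, -0.2884, 0.3592]
orientation: [180.0, -0.0, -74.0]
force: [1.5, -2.6, -4.4]
opening: 0.0216
gripper_force: 30.0
clock: 12.33
tool_pos: [0.5141, -0.2882, 0.3513]
orientation: [180.0, 0.0, -74.0]
force: [1.6, -3.4, -4.8]
opening: 0.0218
gripper_force: 30.0
```

```bash
python3 -m creep '[[[0,0,0.006,0,0],[0,0,0.006,0,0],[0,0,0,0,0],[0,0,0,0,0]]]'
python3 -c "
from h import *
o=telemetry.get_obs();print(o['tool_pos'],o['force'],o['moment'])"
```

```text
clock: 12.67
tool_pos: [0.5142, -0.2884, 0.3503]
orientation: [-180.0, -0.1, -74.0]
force: [-1.6, -1.8, 5.6]
opening: 0.0219
gripper_force: 30.0
[ 0.51419642 -0.28837733  0.35033906] [-1.64854708 -1.83324598  5.56462888] [-0.85208485  0.49016789 -0.05277267]
```

Seated: firm vertical contact at the expected height. Turning clockwise.

```bash
cat > m.sh <<'E'
python3 -c "
from h import *
o=telemetry.get_obs();print(o['tool_pos'].round(4),o['orientation'].round(2),o['force'].round(1),o['moment'].round(3),o['joint_pos'].round(1)[5])"
E
python3 -m creep '[[[0,0,0,0.03,0],[0,0,0,0.03,0],[0,0,0,0.03,0],[0,0,0,0.03,0],[0,0,0,0.03,0],[0,0,0,0.03,0]]]'; sh m.sh
python3 -m creep '[[[0,0,0,0.03,0],[0,0,0,0.03,0],[0,0,0,0.03,0],[0,0,0,0.03,0],[0,0,0,0.03,0],[0,0,0,0.03,0]]]'; sh m.sh
```

```text
clock: 13.17
tool_pos: [0.5142, -0.2886, 0.3504]
orientation: [-180.0, -0.1, -90.3]
force: [-1.6, -3.8, 5.5]
opening: 0.0219
gripper_force: 30.0
[ 0.5142 -0.2886  0.3504] [-1.7996e+02 -9.0000e-02 -9.0290e+01] [-1.6 -3.8  5.5] [-1.576  0.662  0.235] 10.0
clock: 13.67
tool_pos: [0.5139, -0.2886, 0.3504]
orientation: [-180.0, -0.1, -106.5]
force: [-2.9, -2.9, 6.5]
opening: 0.0219
gripper_force: 30.0
[ 0.5139 -0.2886  0.3504] [-1.7997e+02 -7.0000e-02 -1.0649e+02] [-2.9 -2.9  6.5] [-1.427  1.029  0.223] -6.2
```

```bash
for i in 1 2; do python3 -m creep '[[[0,0,0,0.025,0],[0,0,0,0.025,0],[0,0,0,0.025,0],[0,0,0,0.025,0]]]' >/dev/null; sh m.sh; done
```

```text
[ 0.5138 -0.2886  0.3504] [-1.7998e+02 -7.0000e-02 -1.1545e+02] [-3.3 -2.2  7.6] [-0.975  1.111  0.488] -15.2
[ 0.514  -0.2884  0.3504] [-1.7995e+02 -6.0000e-02 -1.2440e+02] [-2.6 -2.9  6.5] [-1.126  0.925  0.913] -24.2
```

The moment climbed to 0.9 N m against 0.2 while turning, so it is tight. Relax the wind-up to near zero moment without driving it back, then check.

```bash
python3 -m creep '[[[0,0,0,0,0],[0,0,0,-0.03,0],[0,0,0,-0.03,0],[0,0,0,0,0]]]'>/dev/null; sh m.sh;  python3 -m creep '[[[0,0,0,-0.02,0],[0,0,0,0,0]]]'>/dev/null; sh m.sh
```

```text
[ 0.5141 -0.2885  0.3505] [-1.7993e+02 -3.0000e-02 -1.1880e+02] [-1.4 -2.6  6.5] [-0.882  0.709  0.115] -18.5
[ 0.5142 -0.2884  0.3505] [-1.7992e+02 -2.0000e-02 -1.1707e+02] [-1.8 -2.4  6. ] [-0.775  0.533  0.005] -16.8
```

```bash
python3 -m creep '[[[0,0,0,0,0.3],[0,0,0,0,0.5],[0,0,0,0,0.5],[0,0,0,0,0.5],[0,0,0,0,0.5],[0,0,0,0,0.5]]]'; sh m.sh
python3 -m creep '[[[0,0,-0.02,0,0.5],[0,0,-0.05,0,0.5],[0,0,-0.08,0,0.5],[0,0,-0.1,0,0.5],[0,0,-0.1,0,0.5],[0,0,-0.1,0,0.5],[0,0,-0.05,0,0.5],[0,0,0,0,0.5]]]'
python3 -c "
from h import *
p=snapshot('wrist');q=snapshot('side');o=telemetry.get_obs();t=snapshot('top')
a=proj(q,[.514,-.288,.066+.131]);print(a,proj(q,[.514,-.288,.066]))
for n,b in(('w',p),('s',q),('t',t)):
  for k,z in(('wrench_hub',.185),('wrench',.066)):
    for r in nets.landmark_of(b,k)[:2]: print(n,k,np.round(r['uv']),round(r['confidence'],2),atz(b,r['uv'],z,o))
cv2.imwrite('pics/i1.png',np.hstack([cv2.resize(q['frame'][100:350,190:350],(384,600)),cv2.resize(p['frame'][0:300,180:380],(400,600))])[:,:,::-1])"
```

```text
clock: 15.33
tool_pos: [0.5141, -0.2881, 0.3491]
orientation: [180.0, 0.0, -117.2]
force: [0.7, -0.8, -0.9]
opening: 0.0435
gripper_force: 0.0
[ 0.5141 -0.2881  0.3491] [ 179.98    0.   -117.2 ] [ 0.7 -0.8 -0.9] [ 0.012 -0.073  0.057] -16.9
clock: 16.0
tool_pos: [0.5144, -0.2884, 0.4527]
orientation: [-179.7, 0.0, -117.2]
force: [0.4, -0.4, 0.1]
opening: 0.0441
gripper_force: 0.0
[274.52655991 166.59110011] [273.7847451 203.8766948]
w wrench_hub [279. 211.] 0.89 [ 0.51273057 -0.29029094  0.185     ]
s wrench_hub [273. 172.] 0.83 [ 0.51746017 -0.28142848  0.185     ]
s wrench_hub [334. 398.] 0.73 [0.39495969 0.3345332  0.185     ]
s wrench [176. 358.] 0.92 [0.68442554 0.2173346  0.066     ]
s wrench [272. 204.] 0.79 [ 0.51987976 -0.28701218  0.066     ]
t wrench_hub [182. 139.] 0.91 [0.68466659 0.15778037 0.185     ]
t wrench_hub [127. 246.] 0.63 [0.38965298 0.29303537 0.185     ]
t wrench [144. 250.] 0.8 [0.38367322 0.28436221 0.066     ]
t wrench [193. 149.] 0.79 [0.68846523 0.15417443 0.066     ]
```

View pics/i1.png

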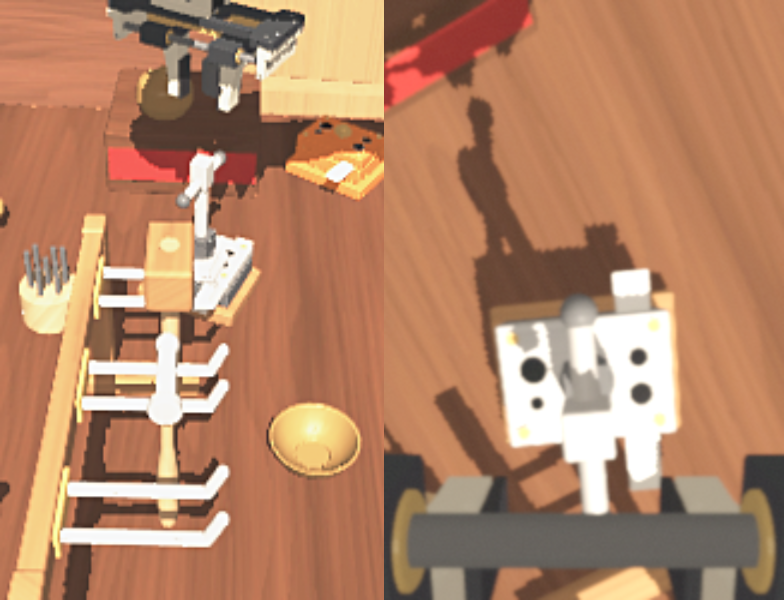

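The wrench stands upright on the screw (side crop about (203,200)). The hammer, mallet, bowl and punches are in place and the gripper is clear.

```bash
python3 -c "
from h import *
print(workorder.close_job())"
```

```text
the job is handed in; nothing more can be done
None
```

The silver strip is clamped: the wrench is fully down on the square, the screw came up firm at about 0.9 N m, the wrench is left standing upright on it, and the job was handed in at about 16 s.

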